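# Square up the drying stand and hang the measuring cup on it

## Task

On the laundry counter, slide the marble drying stand across the drip tray, without lifting or tipping it, until it sits square and flush in the corner of the tray's two raised edges. Then take the square measuring cup that lies on its side, turn it upside down over the stand's peg and lower it, keeping hold until its rim rests on the marble, and let go. The stand must still be flush in the corner at the end, and the other things on the counter stay where they are.

Things in the scene. Friction and masses are not known exactly. Their poses are not given: they have to be found in the camera images.
- tray: aluminium drip tray, fixed to the counter: flat floor 260 (x) x 310 (y), 4 thick, with two raised edges 12 thick and 30 high above the counter, one along its +x side and one along its +y side, meeting in a corner; the other two sides are open. Origin: floor centre at counter level; x and y point to the two raised edges
- tray_corner (a point): point on the tray floor's top (4 above the counter) where the inner faces of the two raised edges meet, at (130, 155, 4) in the tray's frame; axes as the tray's
- stand: drying stand, loose, 0.6 kg: marble block 90 (x) x 110 (y) x 24 high, wooden peg, 24 diameter, upright at its centre, domed top 70 above the underside. Starts on the tray, up to 20 degrees askew; slides easily (1 to 4 N). Origin: underside centre. Home: a 110 side touches the tray's +x edge, a 90 side the +y edge, origin 45 and 55 from tray_corner
- peg_foot (a point): centre of the peg's foot, on the top face of the marble, 24 above the stand's underside
- cup: square measuring cup, stiff grey plastic, 70 g, loose, lying on a flat side, mouth facing away from the robot: outside 50 x 50, 64 long, walls and closed end 3.5 thick (inside 43 x 43, 60.5 deep). x runs along its axis out of the mouth; z is up as it lies. Origin: middle of the side it lies on. Hung up, x points down and its rim stands on the marble (peg rises 46 above the marble)
- cup_mid (a point): middle of the cup (25 above the counter as it lies), axes as the cup's
- cup_mouth (a point): centre of the cup's mouth, in the plane of its rim, 32 along body x from cup_mid
- round_cup: round white measuring cup, 68 diameter, 65 tall, standing open end up (not the one to hang up); origin at underside centre
- soap: bar of soap 45 x 60 x 24 lying on the drip tray near its open corner; origin at underside centre
- detergent: big white bottle, 90 diameter, 220 tall; origin at underside centre
- peg_jar: jar, 80 diameter, 110 tall; origin at underside centre
- stain_bottle: small white bottle, 40 diameter, 100 tall; origin at underside centre
- brush: flat brush with a wooden handle lying on the counter; origin at underside centre
- spray_can: metal can, 54 diameter, 170 tall; origin at underside centre
Mind the look-alikes: they are no part of the job. Leave any green look-alike of the cup alone.

How it is judged:
On the way, in this order (a step that is already met when the one before it is completed fails the run):
1. the stand is square and flush in the corner of the tray's raised edges (x of stand in the frame of tray_corner between -0.049 and -0.042 m and y of stand in the frame of tray_corner between -0.059 and -0.052 m and angle between the x axis of stand and the x axis of tray, either way round below 0.03 rad and angle between stand's own z axis and vertical below 0.05 rad), for 0.2 s.
2. the cup, still held, is upside down over the peg with its rim down on the marble (within 7 mm) (angle between cup's own x axis and vertical above 2.9 rad and horizontal distance between cup_mouth and peg_foot below 0.02 m and z of cup_mouth in the frame of stand below 0.031 m and contact force between the fingers and cup above 0.5 N), for 0.1 s.
At the end, for the whole second after the job is handed in: The stand is in the corner (origin within 4 mm of flush from each raised edge, turned less than 0.03 rad from the tray, standing flat) and the released cup is at rest upside down over its peg (upright within 0.24 rad, mouth centre within 20 mm of the peg's axis, rim within 4 mm of the marble) (all of step 1 and angle between cup's own x axis and vertical above 2.9 rad and horizontal distance between cup_mouth and peg_foot below 0.02 m and z of cup_mouth in the frame of stand below 0.028 m and contact force between the fingers and cup below 0.1 N and linear speed of each of cup, stand below 0.02 m/s); the robot touches nothing.
It fails at once if the stand is lifted more than 16 mm off the tray or tipped (height (world z) of stand above 0.02 m or angle between stand's own z axis and vertical above 0.2 rad).
It fails at once if another thing on the counter is moved more than 40 mm (distance of any of round_cup, soap, detergent, peg_jar, stain_bottle, brush, spray_can from where it was at the start of the episode above 0.04 m).
It also fails if it takes over 67 s, if anything falls off the work surface, if the arm or the gripper's body presses on something with over 40 N, if the wrist force passes 120 N, or if a joint passes its speed limit or range.

## Robot

A 7-joint arm with a two-finger parallel gripper is mounted at the origin on the work surface. World frame = base frame: x ahead of the robot, y to its left, z up, the work surface at z = 0. Lengths are in m, angles in rad, forces in N, time in s.
With the tool pointing down it reaches from about 0.35 to 0.9 m from the base axis. Payload 7.2 kg.
Tool frame: the origin (TCP) lies on the mounting face of the last link; the fingertips stand 182 mm ahead of it and the grasp point (between the pads) lies 163 mm ahead of it; z points along the fingers, y is the line along which they close (so a half turn about z gives the same grasp; the last joint's range is limited). The gripper opens to 88 mm and grips with 3 to 60 N. Pads are 20 mm wide; open, the fingers measure 115 mm over their backs; the gripper's body (75 mm by 178 mm) begins 61 mm behind the grasp point.
Start: joints at [1.172, 0.411, -0.013, 1.596, 0.006, 1.134, -0.082], TCP at [0.203, -0.591, 0.405] pointing down, gripper open.
Joint ranges: [-2.95, 2.95], [-0.29, 1.99], [-1.47, 1.44], [0.14, 2.54], [-1.03, 4.17], [0.13, 1.85], [-2.86, 2.86]. Speed limits (rad/s): [2.39, 2.39, 3.01, 3.01, 3.14, 3.14, 3.14].

## Interface

Orientations are given as a unit quaternion [w, x, y, z].
In Python, from rig import sensors, imaging, workorder gives the robot as it stands.
- The arm moves only by the tool jog_arm, never from a script. Its argument "moves" is a list of rows, each a list of 4 numbers: the shift along the tool's x, y, z in mm, then the turn about the tool's z in degrees. In form: [[x, y, z, yaw], ...]. A call has 1 to 5 rows; each row is the pose to reach, as a shift and turn from the pose commanded when the call began, along the tool's axes at that moment; what a row does not reach only later rows make up. A row lasts 1/8 s, in which the tool goes at most 62.5 mm and 10.7 degrees, less where a joint would pass 70% of its speed; a pose out of reach is approached as far as the arm can. A call with a gripper value outside its range is refused whole. "jaw" is the closure, from 0 (fully open) to 1 (shut), set as the call begins (left out, the last holds). The fingers move at their own pace and stop on an object; the grip force is fixed at half the most. Time passes only in rows, so rows that repeat a pose let the fingers close. It gives the time, the measured TCP pose, the force and the opening at its end, in the units of the state.
- sensors.observe(): the state, without advancing time (a new reading comes with each control period).
- imaging.capture(name): name is "scene" or "top" or "wrist"; returns (picture, depth): 384x512x3 uint8, red, green, blue; 384x512 float32, m along the optical axis (not along the pixel's ray), 0 where there is no reading.
- imaging.calibration(name): a dict with "vertical_fov" (degrees; the focal length in pixels is half the picture's height over the tangent of half this angle, whatever the lens; pixels are square), "cx", "cy" (the principal point, pixels), "k1" (the pictures are not rectified: a ray, as slopes to the right and down, at radius r is drawn at 1 + k1 r^2 times it, then the intrinsics apply), "R" (3x3) and "t" (3): a world point X has camera coordinates R X + t. Camera axes: x right, y down, z forward; pixel columns grow to the right and rows downward; lengths in m; the calibration is good to about 2 mm. A picture is of the moment at which its call begins: read the wrist's pose just before it. calibration takes no time and is no camera call; for the wrist camera it gives the pose at the moment of the call.
- workorder.finish_job(): hands the job in, once; it reports no verdict.
The state is a dict: "clock": time; "joint_positions": joint angles; "qvel": joint speeds; "tau": joint torques, N m; "position": TCP position; "eef_rot": TCP orientation; "contact_force": force on the tool from outside, world axes, zero at the start; "torque": the same for the moment, N m; "width": finger opening in m.
Only numpy, scipy, OpenCV 4.12 (cv2) and the standard library are available. Lean on these libraries where they do the work, as an engineer would, in place of code of your own. Each camera call takes 0.05 s, during which the arm holds its last target. There are 200 camera calls.

## Working session

There is one attempt and no reset: what is moved stays moved. The work goes in short steps, Python scripts to look and compute and a tool call to move; the robot and the scene stay as the last step left them, time stands still between calls to the robot, and variables do not carry over. Pictures are saved under pics/ and viewed, on a budget of 10 in all, crops included, one or two more only if the job needs it, and the job is handed in when it is done.

Besides the shell and the picture viewer there is one more tool, called as name([rows], argument=value, ...), one row to a line, values as JSON. jog_arm: Moves the arm, as the interface text tells. Its arguments: {"type":"object","properties":{"moves":{"type":"array"},"jaw":{"type":"number"}},"required":["moves"]}

```bash
ls; mkdir -p pics; cat > h.py <<'E'
import numpy as np, cv2
from rig import sensors, imaging, workorder
def cal(n):
    c=imaging.calibration(n); f=192/np.tan(np.radians(c["vertical_fov"])/2)
    c["K"]=np.array([[f,0,c["cx"]],[0,f,c["cy"]],[0,0,1.]]);c["D"]=np.array([c["k1"],0,0,0,0.]);c["R"]=np.array(c["R"]);c["t"]=np.array(c["t"]);return c
def ray(c,uv):
    p=cv2.undistortPoints(np.array(uv,float).reshape(-1,1,2),c["K"],c["D"]).reshape(-1,2)
    d=np.c_[p,np.ones(len(p))]@c["R"]; return -c["R"].T@c["t"],d
def onplane(c,uv,z):
    o,d=ray(c,uv); return o+d*((z-o[2])/d[:,2])[:,None]
def cloud(c,dep):
    v,u=np.mgrid[:384,:512]; p=cv2.undistortPoints(np.c_[u.ravel(),v.ravel()].astype(float).reshape(-1,1,2),c["K"],c["D"]).reshape(-1,2)
    return ((np.c_[p,np.ones(len(p))]*dep.reshape(-1,1)-c["t"])@c["R"]).reshape(384,512,3)
def proj(c,X):
    return cv2.projectPoints(np.array(X,float).reshape(-1,1,3),cv2.Rodrigues(c["R"])[0],c["t"],c["K"],c["D"])[0].reshape(-1,2)
def rect(pts):
    return cv2.minAreaRect(np.array(pts,np.float32)[:,:2]*1000)
E
python3 - <<'E'
from h import *
print(sensors.observe())
for n in("scene","top"):
    c=cal(n);print(n,c)
    p,d=imaging.capture(n);np.savez(f"pics/{n}0.npz",p=p,d=d)
    cv2.imwrite(f"pics/{n}0.png",p[:,:,::-1])
E
```

```text
pics
{'clock': 0.0, 'joint_positions': array([ 1.1718315 ,  0.41190304, -0.01275033,  1.59702934,  0.00557293,
        1.13427404, -0.08218802]), 'qvel': array([-0.00095948,  0.00029593, -0.0005341 ,  0.00049631,  0.00071537,
       -0.00075618,  0.00146572]), 'tau': array([ 1.98645474e-03, -5.87952018e+01,  6.42801672e-01, -2.91072822e+01,
       -5.37558901e-02,  1.82362238e-02,  9.98330847e-05]), 'position': array([ 0.2029148 , -0.59092403,  0.40381269]), 'eef_rot': array([-7.71956502e-04,  9.86350208e-01,  1.64659172e-01, -1.65272648e-04]), 'contact_force': array([-0.01458362, -0.50114468, -0.41630326]), 'torque': array([0.06265689, 0.006027  , 0.03100729]), 'width': 0.08788227559428263}
scene {'vertical_fov': 47.46482568041746, 'cx': 255.87894501868948, 'cy': 185.31251362455117, 'k1': -0.11637305976500588, 'R': array([[ 0.17087954,  0.98529088, -0.00143847],
       [ 0.79098709, -0.13805153, -0.59605469],
       [-0.58748583,  0.10071574, -0.80294255]]), 't': array([-0.10715954, -0.40014234,  1.71664276]), 'K': array([[436.71678401,   0.        , 255.87894502],
       [  0.        , 436.71678401, 185.31251362],
       [  0.        ,   0.        ,   1.        ]]), 'D': array([-0.11637306,  0.        ,  0.        ,  0.        ,  0.        ])}
top {'vertical_fov': 55.73611677168696, 'cx': 258.92059736987903, 'cy': 184.70285159430972, 'k1': -0.08652249271906877, 'R': array([[ 0.02670624, -0.99943104,  0.02060022],
       [-0.99304008, -0.02888891, -0.11417891],
       [ 0.11470907, -0.01740756, -0.9932466 ]]), 't': array([-5.51892593e-04,  5.64377915e-01,  1.02355430e+00]), 'K': array([[363.1142611 ,   0.        , 258.92059737],
       [  0.        , 363.1142611 , 184.70285159],
       [  0.        ,   0.        ,   1.        ]]), 'D': array([-0.08652249,  0.        ,  0.        ,  0.        ,  0.        ])}
```

View pics/top0.png

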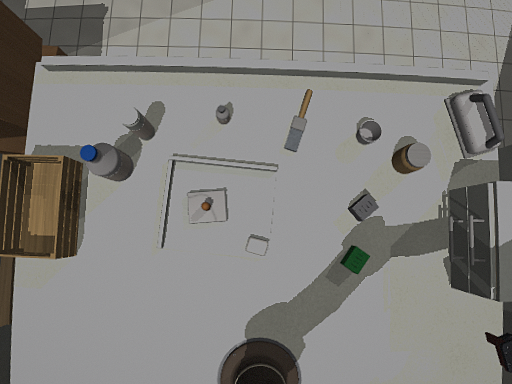

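View pics/scene0.png

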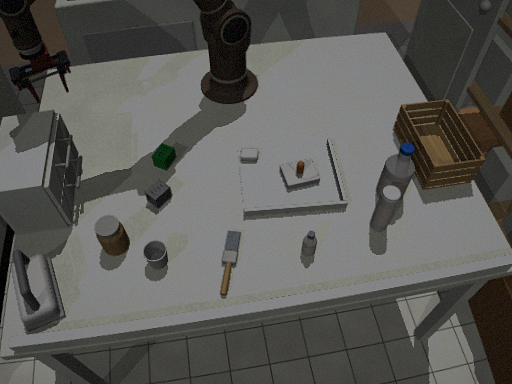

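Top view: tray with raised edges along its top (row ~162) and left (col ~167); stand at (208,206), soap at (257,245), grey cup at (362,206) with its mouth away from the robot, green look-alike at (355,260). The scene view agrees. Next I'll measure with the depth images.

```bash
python3 - <<'E'
from h import *
z=np.load("pics/top0.npz");p,d=z["p"],z["d"];c=cal("top");P=cloud(c,d)
def reg(u0,u1,v0,v1,zl,zh,name):
    m=np.zeros((384,512),bool);m[v0:v1,u0:u1]=1
    m&=(P[...,2]>zl)&(P[...,2]<zh)&(d>0)
    q=P[m];r=rect(q);b=cv2.boxPoints(r)
    print(name,len(q),"z",np.percentile(q[:,2],[5,50,95]).round(4),"rect",np.round(r[0],1),np.round(r[1],1),round(r[2],2));print(b.round(0).tolist());return q
print("floor z",np.median(P[260:290,120:160,2]),np.median(P[180:230,240:255,2]))
reg(180,235,183,230,.02,.036,"stand")
reg(195,215,195,212,.05,.09,"peg")
reg(340,385,185,225,.04,.062,"cuptop")
reg(335,375,240,280,.03,.08,"green")
reg(240,275,230,260,.015,.04,"soap")
reg(175,280,153,175,.02,.04,"edge x")
reg(157,176,165,250,.02,.04,"edge y")
reg(350,390,115,150,.03,.09,"round")
reg(385,435,140,180,.05,.14,"jar")
im=cv2.resize(p[145:265,150:395,::-1],None,fx=3.2,fy=3.2,interpolation=2);im=np.clip(im*1.6,0,255).astype(np.uint8);cv2.imwrite("pics/crop0.png",im)
E
```

```text
floor z -0.001124119417244955 0.0033498329820241942
stand 1082 z [0.0239 0.0272 0.0302] rect [497.6 165.4] [ 90.4 107.5] 6.12
[[447.0, 214.0], [458.0, 107.0], [548.0, 117.0], [537.0, 224.0]]
peg 62 z [0.0545 0.0698 0.0736] rect [496.6 162.8] [21.8 21.3] 2.54
[[485.0, 173.0], [486.0, 152.0], [508.0, 153.0], [507.0, 174.0]]
cuptop 385 z [0.0455 0.0492 0.0526] rect [ 506.4 -292.4] [51.5 63.4] 41.55
[[466.0, -286.0], [508.0, -333.0], [547.0, -299.0], [505.0, -252.0]]
green 407 z [0.0396 0.0494 0.0526] rect [ 355.9 -267.8] [49.7 64.2] 54.89
[[315.0, -270.0], [368.0, -307.0], [396.0, -266.0], [344.0, -229.0]]
soap 319 z [0.0213 0.026  0.03  ] rect [387.7  18.2] [60.3 44.8] 75.34
[[358.0, -5.0], [402.0, -17.0], [417.0, 42.0], [374.0, 53.0]]
edge x 458 z [0.0238 0.0289 0.0323] rect [626.9 115.4] [300.4  12.9] 85.45
[[609.0, -34.0], [621.0, -35.0], [645.0, 265.0], [632.0, 266.0]]
edge y 404 z [0.0226 0.0289 0.0326] rect [494.8 289. ] [ 13.7 245. ] 85.19
[[372.0, 292.0], [616.0, 272.0], [617.0, 286.0], [373.0, 306.0]]
round 262 z [0.0325 0.0527 0.0655] rect [ 728.2 -305.9] [66.7 63.9] 1.94
[[694.0, -275.0], [696.0, -339.0], [763.0, -337.0], [760.0, -273.0]]
jar 739 z [0.063  0.1079 0.1119] rect [ 653.1 -424.5] [75.2 73.5] 55.17
[[601.0, -434.0], [662.0, -476.0], [705.0, -415.0], [644.0, -373.0]]
```

View pics/crop0.png

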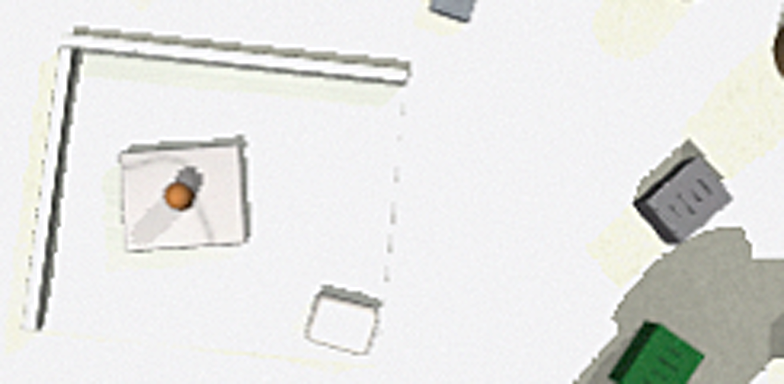

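The heights and sizes match the spec. The tray is yawed about -4.65°, the stand is at (0.497,0.164) with yaw +6.2°, and the cup is at (0.506,-0.292) with its axis at -48°. I'll go to the peg first.

jog_arm([
  [38,-45,8,2.5],
  [76,-90,16,5],
  [114,-135,24,7.5],
  [152,-180,32,10],
  [190,-225,40,12.7],
], jaw=0)

```text
clock: 0.72
position: [0.3099, -0.3147, 0.3644]
eef_rot: [0.0, 0.999, 0.054, 0.0]
contact_force: [0.5, -0.6, 0.6]
width: 0.0877
```

jog_arm([
  [26,-50,10,0],
  [53,-101,20,0],
  [79,-152,30,0],
  [105,-202,40,0],
  [132,-253,50,0],
])

```text
clock: 1.35
position: [0.4135, -0.0491, 0.3144]
eef_rot: [0.0, 0.999, 0.054, 0.0]
contact_force: [0.3, -0.3, 0.2]
width: 0.0876
```

jog_arm([
  [26,-51,10,0],
  [53,-101,20,0],
  [79,-152,30,0],
  [105,-203,34,0],
  [105,-203,34,0],
])

```text
clock: 1.98
position: [0.4957, 0.1671, 0.2801]
eef_rot: [-0.001, 0.998, 0.058, -0.0]
contact_force: [0.0, -1.8, 0.2]
width: 0.0878
```

```bash
cat > w.py <<'E'
from h import *
import sys
s=sensors.observe();c=cal("wrist");p,d=imaging.capture("wrist");P=cloud(c,d)
cv2.imwrite(f"pics/{sys.argv[1]}.png",p[:,:,::-1]);np.savez(f"pics/{sys.argv[1]}.npz",p=p,d=d,P=P)
w,x,y,zz=s["eef_rot"];a=2*np.degrees(np.arctan2(y,x))
print("tcp",s["position"].round(4),"toolx deg",round(a,2),"tool",np.round(proj(c,s["position"]-[0,0,.163])))
E
python3 w.py w1; python3 - <<'E'
from h import *
P=np.load("pics/w1.npz")["P"];m=(P[...,2]>.045)&(P[...,2]<.085)
n,l,st,ce=cv2.connectedComponentsWithStats(m.astype(np.uint8))
for i in range(1,n):
    if st[i,4]>80:
        q=P[l==i];print(st[i],q.mean(0).round(4),q[:,2].max().round(4),[np.round(v,1) for v in rect(q)])
m=(P[...,2]>.02)&(P[...,2]<.036)
n,l,st,ce=cv2.connectedComponentsWithStats(m.astype(np.uint8))
for i in range(1,n):
    if st[i,4]>300: print(st[i],[np.round(v,1) for v in rect(P[l==i])])
E
```

```text
tcp [0.4957 0.1671 0.2801] toolx deg 6.62 tool [[264. 262.]]
[ 246  199   36   43 1227] [0.5006 0.1678 0.0675] 0.0758 [array([497.6, 167.4]), array([22.7, 23.4]), np.float64(23.0)]
[  88    0   39  292 6262] [array([519.7, 288.2]), array([ 13.2, 216.7]), np.float64(85.6)]
[ 163    0  349   75 7206] [array([626.7, 127.8]), array([244. ,  13.1]), np.float64(85.7)]
[  190   147   149   114 14631] [array([496.7, 167.2]), array([ 90.4, 110.1]), np.float64(5.7)]
```

jog_arm([
  [1.5,0,30,0.5],
  [1.5,0,64,0.5],
  [1.5,0,64,0.5],
])

```text
clock: 2.4
position: [0.4959, 0.1606, 0.2149]
eef_rot: [0.001, 0.999, 0.049, -0.002]
contact_force: [-0.4, 0.1, -0.0]
width: 0.0878
```

jog_arm([
  [0,0,0,0],
  [0,0,0,0],
  [0,0,0,0],
  [0,0,0,0],
  [0,0,0,0],
], jaw=1)

```text
clock: 3.02
position: [0.4971, 0.1627, 0.2168]
eef_rot: [0.0, 0.999, 0.05, 0.0]
contact_force: [-0.5, -0.6, 0.1]
width: 0.0414
```

jog_arm([
  [0,0,0,0],
  [0,0,0,0],
  [0,0,0,0],
  [0,0,0,0],
])

```text
clock: 3.52
position: [0.497, 0.163, 0.2166]
eef_rot: [-0.0, 0.999, 0.05, 0.0]
contact_force: [-0.7, 1.7, 0.0]
width: 0.0238
```

jog_arm([
  [17,-9,0,2],
  [34,-18,0,4],
  [50,-27,0,6],
  [67,-36,0,8],
  [84,-45,0,10],
])

```text
clock: 4.15
position: [0.5761, 0.2152, 0.2166]
eef_rot: [0.001, 0.999, -0.038, -0.001]
contact_force: [-2.6, -2.7, 4.8]
width: 0.0234
```

jog_arm([
  [0,0,0,0],
  [0,0,0,0],
])

```text
clock: 4.4
position: [0.5759, 0.2156, 0.2166]
eef_rot: [-0.0, 0.999, -0.037, 0.0]
contact_force: [1.6, 0.6, -0.7]
width: 0.0234
```

```bash
cat > tr.py <<'E'
from h import *
import sys
P=np.load(f"pics/{sys.argv[1]}.npz")["P"];m=(P[...,2]>.02)&(P[...,2]<.034)
n,l,st,ce=cv2.connectedComponentsWithStats(m.astype(np.uint8))
for i in range(1,n):
    if st[i,4]>300: print(st[i],[np.round(v,1) for v in rect(P[l==i])])
E
python3 w.py w2; python3 tr.py w2
```

```text
tcp [0.5759 0.2156 0.2166] toolx deg -4.21 tool [[263. 262.]]
[  121   127   391   138 12428] [array([596.9, 185.5]), array([205.6,  81.6]), np.float64(85.6)]
[  160   162   201   103 16579] [array([590.9, 215.8]), array([110.1,  60.3]), np.float64(85.7)]
```

View pics/w2.png

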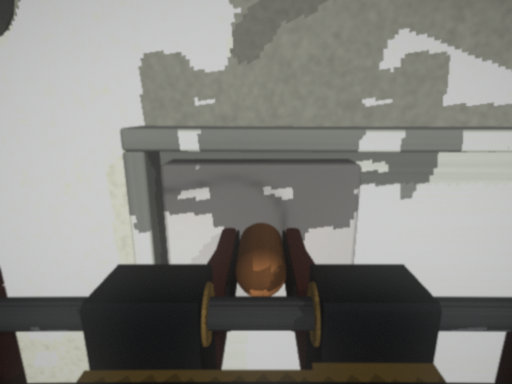

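Wrist view: the stand's far edge (row 160) and left edge (col 166) run parallel to the walls, with gaps of about 4-6 mm each. I'll press it in gently, one wall at a time.

jog_arm([
  [2,0,0,0],
  [4,0,0,0],
  [6,0,0,0],
  [8,0,0,0],
  [8,0,0,0],
])

```text
clock: 5.08
position: [0.5833, 0.2153, 0.2166]
eef_rot: [0.0, 0.999, -0.037, -0.001]
contact_force: [-7.1, -0.6, 6.3]
width: 0.0235
```

jog_arm([
  [0,-2,0,0],
  [0,-4,0,0],
  [0,-6,0,0],
  [0,-8,0,0],
  [0,-8,0,0],
])

```text
clock: 5.7
position: [0.5838, 0.2208, 0.2166]
eef_rot: [0.003, 0.999, -0.038, -0.002]
contact_force: [-10.2, -7.9, 11.9]
width: 0.0239
```

jog_arm([
  [0,-1,0,0],
  [0,-2,0,0],
  [0,-2,0,0],
  [0,-2,0,0],
])

```text
clock: 6.2
position: [0.584, 0.2225, 0.2165]
eef_rot: [0.003, 0.999, -0.038, -0.002]
contact_force: [-10.0, -8.4, 12.0]
width: 0.0232
```

```bash
python3 w.py w3; python3 - <<'E'
from h import *
P=np.load("pics/w3.npz")["P"]
cr=cv2.imread("pics/w3.png")[100:300,100:400];cv2.imwrite("pics/w3c.png",np.clip(cv2.resize(cr,None,fx=2.6,fy=2.6,interpolation=2)*1.4,0,255).astype(np.uint8))
th=np.radians(-4.35);X=np.array([np.cos(th),np.sin(th)]);Y=np.array([-np.sin(th),np.cos(th)])
xt=P[...,:2]@X*1000;yt=P[...,:2]@Y*1000;z=P[...,2]*1000
for v in range(126,176,3):print(v,*[(round(xt[v,u],1),round(z[v,u],1)) for u in(230,330)])
for u in range(128,176,3):print(u,*[(round(yt[v,u],1),round(z[v,u],1)) for v in(200,235)])
E
```

```text
tcp [0.584  0.2225 0.2165] toolx deg -4.37 tool [[261. 261.]]
126 (np.float64(628.1), np.float64(0.1)) (np.float64(628.1), np.float64(-0.3))
129 (np.float64(626.3), np.float64(-0.0)) (np.float64(626.3), np.float64(0.3))
132 (np.float64(624.6), np.float64(0.2)) (np.float64(624.5), np.float64(0.0))
135 (np.float64(622.8), np.float64(0.3)) (np.float64(622.8), np.float64(1.4))
138 (np.float64(621.4), np.float64(5.1)) (np.float64(621.3), np.float64(4.9))
141 (np.float64(621.4), np.float64(24.0)) (np.float64(621.3), np.float64(23.2))
144 (np.float64(620.7), np.float64(32.1)) (np.float64(620.5), np.float64(31.6))
147 (np.float64(619.0), np.float64(30.6)) (np.float64(618.9), np.float64(30.9))
150 (np.float64(617.4), np.float64(30.8)) (np.float64(617.3), np.float64(30.5))
153 (np.float64(615.8), np.float64(30.0)) (np.float64(615.9), np.float64(31.3))
156 (np.float64(614.3), np.float64(30.6)) (np.float64(614.2), np.float64(30.6))
159 (np.float64(612.7), np.float64(30.5)) (np.float64(612.7), np.float64(30.9))
162 (np.float64(611.1), np.float64(30.6)) (np.float64(611.0), np.float64(30.3))
165 (n
[... 884 characters left out ...]
.7), np.float64(30.8)) (np.float64(328.5), np.float64(31.1))
152 (np.float64(325.2), np.float64(30.5)) (np.float64(327.0), np.float64(30.7))
155 (np.float64(323.3), np.float64(31.5)) (np.float64(325.4), np.float64(30.6))
158 (np.float64(322.1), np.float64(30.1)) (np.float64(323.7), np.float64(30.6))
161 (np.float64(321.1), np.float64(28.0)) (np.float64(322.0), np.float64(30.6))
164 (np.float64(319.5), np.float64(28.1)) (np.float64(321.4), np.float64(27.2))
167 (np.float64(317.6), np.float64(28.7)) (np.float64(319.3), np.float64(28.4))
170 (np.float64(316.3), np.float64(27.7)) (np.float64(317.7), np.float64(28.2))
173 (np.float64(314.5), np.float64(28.3)) (np.float64(316.0), np.float64(28.4))
```

View pics/w3c.png

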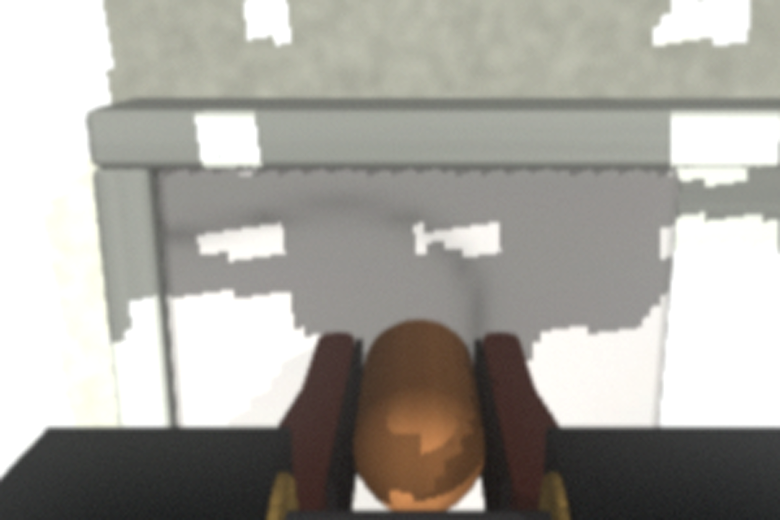

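Both walls now adjoin the stand: the wall face and marble edge meet at x_t≈609 and y_t≈321 to within a mm. I'll release and rise.

jog_arm([
  [-1,1,0,0],
  [-1,1,0,0],
  [-1,1,0,0],
  [-1,1,0,0],
  [-1,1,0,0],
], jaw=0)

```text
clock: 6.88
position: [0.5838, 0.2244, 0.2166]
eef_rot: [-0.0, 0.999, -0.037, 0.0]
contact_force: [0.2, 1.0, 0.2]
width: 0.07
```

jog_arm([
  [0,0,0,0],
  [0,0,-25,0],
  [0,0,-60,0],
  [0,0,-110,0],
  [0,0,-110,0],
])

```text
clock: 7.5
position: [0.5847, 0.2251, 0.331]
eef_rot: [-0.002, 0.999, -0.037, 0.003]
contact_force: [0.7, -0.6, -0.7]
width: 0.0873
```

```bash
python3 w.py w4; python3 - <<'E'
from h import *
P=np.load("pics/w4.npz")["P"]
th=np.radians(-4.35);X=np.array([np.cos(th),np.sin(th)]);Y=np.array([-np.sin(th),np.cos(th)])
xt=P[...,:2]@X*1000;yt=P[...,:2]@Y*1000;z=P[...,2]*1000
q=P[(z>45)&(z<80)&(abs(xt-564)<40)&(abs(yt-266)<40)];print("peg",[np.round(v,1) for v in rect(q)])
# low edges of the stand: transition to tray floor at 90 & 110 from walls
for y0 in (225,245,290,305):
    m=(abs(yt-y0)<2)&(z>24)&(z<36); print("xt min/max",y0,np.round(xt[m].min(),1),np.round(xt[m].max(),1))
for x0 in (530,545,580,595):
    m=(abs(xt-x0)<2)&(z>24)&(z<36); print("yt",x0,np.round(yt[m].min(),1),np.round(yt[m].max(),1))
E
```

```text
tcp [0.5847 0.2251 0.331 ] toolx deg -4.25 tool [[264. 264.]]
peg [array([583.9, 222.8]), array([23.1, 22.9]), np.float64(68.9)]
xt min/max 225 520.6 620.9
xt min/max 245 520.6 620.9
xt min/max 290 520.4 621.4
xt min/max 305 520.2 621.4
yt 530 212.1 333.3
yt 545 212.0 455.2
yt 580 212.1 443.0
yt 595 211.9 448.0
```

Step 1 looks done: the stand is flush within about 1 mm. Next, the cup.

jog_arm([
  [-6,57,0,5],
  [-12,114,0,10],
  [-18,170,0,15],
  [-24,226,0,20],
  [-30,282,0,25],
])

```text
clock: 8.18
position: [0.5319, -0.0565, 0.3254]
eef_rot: [0.0, 0.967, -0.254, -0.001]
contact_force: [-0.3, -0.5, 0.4]
width: 0.088
```

```bash
python3 - <<'E'
from h import *
s=sensors.observe();w,x,y,z=s["eef_rot"];a=2*np.arctan2(y,x);d=np.array([.494,-.279])-s["position"][:2];d*=1000
print(s["position"],np.degrees(a),"tool shift",d@[np.cos(a),np.sin(a)],d@[np.sin(a),-np.cos(a)],"yaw",np.degrees(a)+48.2)
E
```

```text
[ 0.53188744 -0.05653174  0.32538137] -29.413918864061163 tool shift 76.25403939461418 212.39798585357693 yaw 18.78608113593884
```

jog_arm([
  [19,53,8,5],
  [38,106,16,10],
  [57,159,25,15],
  [76,212,25,19],
  [76,212,25,19],
])

```text
clock: 8.8
position: [0.4933, -0.2817, 0.3]
eef_rot: [0.001, 0.911, -0.413, -0.001]
contact_force: [-0.3, 0.7, -0.9]
width: 0.0877
```

```bash
python3 w.py w5; python3 - <<'E'
from h import *
P=np.load("pics/w5.npz")["P"];s=sensors.observe()
m=(P[...,2]>.042)&(P[...,2]<.058)
n,l,st,ce=cv2.connectedComponentsWithStats(m.astype(np.uint8))
for i in range(1,n):
    if st[i,4]>300: print(st[i],[np.round(v,1) for v in rect(P[l==i])],cv2.boxPoints(rect(P[l==i])).round().tolist())
E
```

```text
tcp [ 0.4933 -0.2817  0.3   ] toolx deg -48.74 tool [[261. 260.]]
[ 221  145   69   85 5603] [array([ 505.9, -290.4]), array([50.1, 64.4]), np.float64(41.4)] [[466.0, -283.0], [508.0, -331.0], [546.0, -298.0], [503.0, -250.0]]
[ 342  331   46   30 1010] [array([ 346.5, -250.2]), array([33.8, 33.2]), np.float64(55.6)] [[323.0, -255.0], [351.0, -274.0], [370.0, -246.0], [342.0, -227.0]]
```

View pics/w5.png

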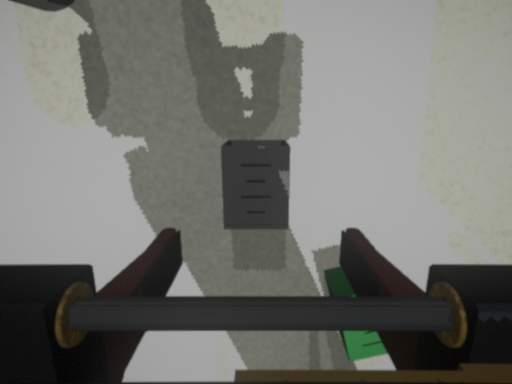

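The cup is centred at (0.506,-0.290) with its axis at -48.6° and its mouth up in the image. Its outline spans cols 221-290 and rows 140-229. I'll grip it near the closed end (20 mm behind mid).

jog_arm([
  [-5,-4,30,0],
  [-5,-4,65,0],
  [-5,-4,95,0],
  [-5,-4,110,0],
  [-5,-4,110,0],
])

```text
clock: 9.48
position: [0.4952, -0.2693, 0.1906]
eef_rot: [-0.0, 0.913, -0.408, -0.001]
contact_force: [0.5, 0.3, 0.3]
width: 0.0878
```

jog_arm([
  [0,0,0,0],
  [0,0,0,0],
  [0,0,0,0],
  [0,0,0,0],
  [0,0,0,0],
], jaw=1)

```text
clock: 10.1
position: [0.4952, -0.2707, 0.1921]
eef_rot: [0.0, 0.913, -0.409, 0.0]
contact_force: [-2.3, -0.2, 5.2]
width: 0.0505
```

jog_arm([
  [0,0,0,0],
  [0,0,-8,0],
  [0,0,-16,0],
  [0,0,-25,0],
  [0,0,-25,0],
])

```text
clock: 10.72
position: [0.4957, -0.2705, 0.2177]
eef_rot: [-0.0, 0.913, -0.409, 0.001]
contact_force: [-0.3, -1.0, -1.4]
width: 0.0501
```

```bash
cat > tilt.py <<'E'
from h import *
import sys
# cup tilt: pixel points of dark-grey cup from the scene/top depth near the gripper's grasp point, in tool frame
s=sensors.observe();g=s["position"]-[0,0,.163];w,x,y,z=s["eef_rot"];a=2*np.arctan2(y,x)
for n in("wrist",):
    c=cal(n);p,d=imaging.capture(n);P=cloud(c,d);cv2.imwrite(f"pics/{sys.argv[1]}{n}.png",p[:,:,::-1])
    q=P-g;f=q[...,:2]@[np.cos(a),np.sin(a)];l=q[...,:2]@[np.sin(a),-np.cos(a)]
    m=(abs(l)<.018)&(f>-.03)&(f<.09)&(P[...,2]>.008)&(q[...,2]<.06)
    print("grasp",g.round(4),n,m.sum())
    F=f[m]*1000;Z=q[...,2][m]*1000
    for b in range(-30,90,6):
        k=(F>=b)&(F<b+6)
        if k.sum()>3: print(b,"z",np.percentile(Z[k],[5,50,95]).round(1),k.sum())
E
python3 tilt.py a
```

```text
grasp [ 0.4957 -0.2705  0.0547] wrist 13102
-12 z [19.8 20.5 20.7] 14
-6 z [20.6 21.4 22.3] 969
0 z [20.6 21.5 22.4] 1063
6 z [20.6 21.5 22.5] 1077
12 z [20.6 21.5 22.6] 1145
18 z [20.5 21.5 22.4] 1175
24 z [20.6 21.5 22.5] 1219
30 z [20.6 21.5 22.5] 1261
36 z [20.5 21.5 22.6] 1315
42 z [20.5 21.5 22.6] 1358
48 z [-25.6  21.2  22.4] 2067
54 z [-26.3  20.6  22.3] 439
```

The grip holds the cup rigidly level. I'll ease the jaw so the mouth end can swing down under gravity, staying low to the counter.

jog_arm([
  [0,0,0,0],
  [0,0,0,0],
  [0,0,0,0],
], jaw=0.47)

```text
clock: 11.15
position: [0.4953, -0.2704, 0.2164]
eef_rot: [0.0, 0.913, -0.409, -0.0]
contact_force: [-0.1, 0.5, -0.2]
width: 0.0503
```

```bash
python3 tilt.py b
```

```text
grasp [ 0.4953 -0.2704  0.0534] wrist 13105
-12 z [19.9 20.8 21.2] 39
-6 z [20.6 21.4 22.3] 995
0 z [20.6 21.5 22.4] 1068
6 z [20.5 21.5 22.5] 1094
12 z [20.6 21.5 22.4] 1122
18 z [20.5 21.5 22.5] 1182
24 z [20.5 21.5 22.4] 1227
30 z [20.5 21.5 22.4] 1261
36 z [20.6 21.5 22.5] 1317
42 z [20.4 21.4 22.5] 1354
48 z [-25.7  21.1  22.3] 2120
54 z [-26.4  20.4  22.2] 326
```

jog_arm([
  [0,0,0,0],
  [0,0,0,0],
  [0,0,0,0],
], jaw=0.44)

```text
clock: 11.58
position: [0.4953, -0.2704, 0.2166]
eef_rot: [0.0, 0.913, -0.409, 0.0]
contact_force: [-0.2, -0.6, -0.6]
width: 0.0504
```

```bash
python3 tilt.py c
```

```text
grasp [ 0.4953 -0.2704  0.0536] wrist 13104
-12 z [19.9 20.9 21.1] 33
-6 z [20.5 21.5 22.4] 973
0 z [20.6 21.6 22.5] 1058
6 z [20.6 21.6 22.5] 1108
12 z [20.6 21.5 22.5] 1125
18 z [20.5 21.5 22.5] 1174
24 z [20.5 21.5 22.5] 1226
30 z [20.5 21.5 22.4] 1271
36 z [20.6 21.5 22.5] 1306
42 z [20.5 21.5 22.5] 1367
48 z [-25.7  21.1  22.3] 2083
54 z [-26.2  20.4  22.1] 380
```

jog_arm([
  [0,0,0,0],
  [0,0,0,0],
  [0,0,0,0],
], jaw=0.43)

```text
clock: 12.0
position: [0.4953, -0.2704, 0.2167]
eef_rot: [0.0, 0.913, -0.409, -0.0]
contact_force: [0.4, 0.2, -0.9]
width: 0.0503
```

```bash
python3 tilt.py d
```

```text
grasp [ 0.4953 -0.2704  0.0537] wrist 13094
-12 z [19.9 20.7 21.1] 28
-6 z [20.5 21.4 22.4] 990
0 z [20.6 21.6 22.5] 1064
6 z [20.6 21.5 22.5] 1087
12 z [20.6 21.5 22.4] 1128
18 z [20.6 21.5 22.4] 1191
24 z [20.6 21.5 22.5] 1208
30 z [20.6 21.5 22.4] 1276
36 z [20.5 21.5 22.5] 1302
42 z [20.4 21.4 22.4] 1372
48 z [-25.6  21.   22.4] 2077
54 z [-26.1  20.5  22.2] 371
```

jog_arm([
  [0,0,0,0],
  [0,0,0,0],
], jaw=0.426)

```text
clock: 12.3
position: [0.4953, -0.2704, 0.2167]
eef_rot: [-0.0, 0.913, -0.409, 0.0]
contact_force: [0.5, -0.9, -0.3]
width: 0.0504
```

```bash
python3 tilt.py e | head -8
```

```text
grasp [ 0.4953 -0.2704  0.0537] wrist 13094
-12 z [20.  20.8 21.1] 22
-6 z [20.5 21.4 22.3] 999
0 z [20.6 21.5 22.4] 1052
6 z [20.6 21.5 22.5] 1099
12 z [20.6 21.5 22.5] 1131
18 z [20.5 21.5 22.4] 1175
24 z [20.5 21.5 22.5] 1215
```

jog_arm([
  [0,0,5,0],
  [0,0,10,0],
  [0,0,10,0],
], jaw=0.422)

```text
clock: 12.72
position: [0.4952, -0.2703, 0.2061]
eef_rot: [-0.0, 0.913, -0.409, -0.0]
contact_force: [-0.1, -1.0, -0.4]
width: 0.051
```

```bash
python3 tilt.py e | head -8
```

```text
grasp [ 0.4952 -0.2703  0.0431] wrist 10621
-12 z [6.4 7.4 8.3] 482
-6 z [6.7 7.6 8.4] 838
0 z [6.7 7.6 8.5] 878
6 z [6.5 7.6 8.5] 928
12 z [6.6 7.6 8.5] 940
18 z [6.6 7.6 8.5] 972
24 z [6.5 7.5 8.5] 1016
```

jog_arm([
  [0,0,0,0],
  [0,0,0,0],
], jaw=0.418)

```text
clock: 13.02
position: [0.4954, -0.2704, 0.2068]
eef_rot: [0.0, 0.913, -0.409, 0.0]
contact_force: [0.5, -0.4, -0.9]
width: 0.0513
```

```bash
python3 tilt.py e
```

```text
grasp [ 0.4954 -0.2704  0.0438] wrist 10502
-12 z [5.9 6.7 7.7] 508
-6 z [5.8 6.8 7.8] 843
0 z [5.9 6.9 7.8] 880
6 z [5.9 6.8 7.7] 898
12 z [5.8 6.8 7.8] 945
18 z [5.9 6.8 7.8] 958
24 z [5.8 6.9 7.9] 1009
30 z [5.8 6.8 7.8] 1034
36 z [5.8 6.8 7.8] 1060
42 z [5.8 6.8 7.8] 1101
48 z [5.7 6.8 7.8] 1155
54 z [4.1 6.5 7.4] 111
```

Easing the jaw dropped the cup flat from about 6 mm with no pivoting. It's unharmed on the counter. New plan: grip it nearer the mouth, press the underside of its closed end onto the outer top of the +x raised edge so the mouth swings down, then press it square on the counter. First I'll regrip and check the clearances there.

jog_arm([
  [0,0,0,0],
  [0,0,0,0],
  [15,0,0,0],
  [30,0,0,0],
  [30,0,17,0],
], jaw=0.15)

```text
clock: 13.7
position: [0.5167, -0.2945, 0.1901]
eef_rot: [0.0, 0.912, -0.409, 0.002]
contact_force: [-0.2, -0.2, -0.3]
width: 0.0747
```

jog_arm([
  [0,0,0,0],
  [0,0,0,0],
  [0,0,0,0],
  [0,0,0,0],
  [0,0,0,0],
], jaw=1)

```text
clock: 14.32
position: [0.5153, -0.2927, 0.1898]
eef_rot: [0.0, 0.913, -0.409, 0.0]
contact_force: [-0.2, 0.7, -1.7]
width: 0.0496
```

jog_arm([
  [0,0,-40,0],
  [0,0,-90,0],
  [0,0,-120,0],
  [0,0,-120,0],
])

```text
clock: 14.82
position: [0.5159, -0.2931, 0.3123]
eef_rot: [0.0, 0.913, -0.409, 0.003]
contact_force: [0.4, 0.3, -1.3]
width: 0.05
```

```bash
python3 tilt.py f; python3 - <<'E'
from h import *
z=np.load("pics/top0.npz");P=cloud(cal("top"),z["d"])
for nm,(u0,u1,v0,v1) in dict(brush=(280,318,85,156),stain=(210,235,98,128)).items():
    q=P[v0:v1,u0:u1].reshape(-1,3);q=q[q[:,2]>.012];print(nm,q.min(0).round(3),q.max(0).round(3))
E
```

```text
grasp [ 0.5159 -0.2931  0.1493] wrist 9010
-30 z [22.8 23.7 24.6] 902
-24 z [23.  23.8 24.7] 443
-6 z [23.  23.9 24.8] 665
0 z [23.  23.9 24.8] 1084
6 z [-23.1  23.7  24.9] 1500
12 z [-23.1  23.5  24.8] 1823
18 z [-23.1  23.5  24.8] 1901
24 z [-23.8  22.7  24.7] 692
brush [ 0.443 -0.138  0.012] [0.867 0.034 1.081]
stain [0.443 0.034 0.012] [0.784 0.147 1.081]
```

jog_arm([
  [-24,-49,0,-6],
  [-48,-97,0,-12.5],
  [-73,-146,0,-19],
  [-97,-195,0,-25],
  [-121,-243,0,-31.5],
])

```text
clock: 15.5
position: [0.6159, -0.039, 0.3076]
eef_rot: [0.0, 0.99, -0.144, -0.001]
contact_force: [0.6, 0.3, -0.0]
width: 0.0499
```

```bash
cat > go.py <<'E'
from h import *
import sys
x,y,zz,ang=map(float,sys.argv[1:])
s=sensors.observe();q=s["eef_rot"];a=2*np.arctan2(q[2],q[1]);d=np.array([x,y])-s["position"][:2]*1000
print(s["position"].round(4),"deg",np.degrees(a).round(2),"tool shift",np.round([d@[np.cos(a),np.sin(a)],d@[np.sin(a),-np.cos(a)],s["position"][2]*1000-zz,np.degrees(a)-ang],1))
E
python3 go.py 657.4 60.3 270 -4.35; python3 - <<'E'
from h import *
z=np.load("pics/top0.npz");P=cloud(cal("top"),z["d"])
for nm,(u0,u1,v0,v1) in dict(brush=(280,318,85,156),stain=(210,235,98,128)).items():
    q=P[v0:v1,u0:u1].reshape(-1,3);q=q[(q[:,2]>.015)&(q[:,2]<.12)];print(nm,np.percentile(q,[2,98],axis=0).round(3))
E
```

```text
[ 0.6159 -0.039   0.3076] deg -16.53 tool shift [  11.5 -107.    37.6  -12.2]
brush [[ 0.679 -0.131  0.015]
 [ 0.858 -0.065  0.023]]
stain [[0.751 0.108 0.019]
 [0.778 0.146 0.101]]
```

jog_arm([
  [6,-53,10,-6],
  [11,-107,20,-12],
  [11,-107,37,-12.2],
  [11,-107,37,-12.2],
])

```text
clock: 16.0
position: [0.6562, 0.058, 0.2692]
eef_rot: [0.001, 0.999, -0.04, -0.003]
contact_force: [-0.6, -0.7, -1.3]
width: 0.0501
```

```bash
python3 go.py 657.4 60.3 228 -4.35; python3 w.py w6
```

```text
[0.6562 0.058  0.2692] deg -4.56 tool shift [ 1.1 -2.4 41.2 -0.2]
tcp [0.6562 0.058  0.2692] toolx deg -4.56 tool [[262. 260.]]
```

View pics/w6.png

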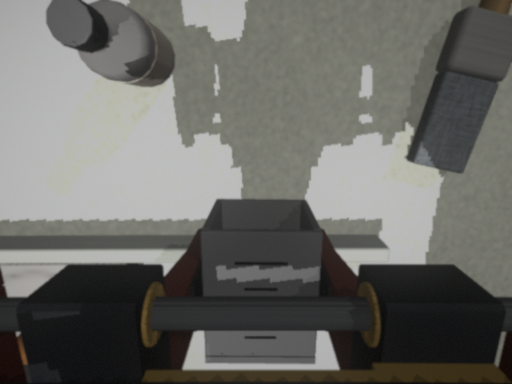

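The mouth faces forward (rim at rows 200-228), the wall runs under the cup, and the stain bottle (110,45) and brush (455,100) are clear. I'll lower onto the raised edge.

jog_arm([
  [0,-2,20,0],
  [0,-2,40,0],
  [0,-2,46,0],
  [0,-2,50,0],
  [0,-2,54,0],
])

```text
clock: 16.68
position: [0.658, 0.0607, 0.2193]
eef_rot: [-0.0, 0.999, -0.04, 0.001]
contact_force: [-1.8, -0.3, 14.0]
width: 0.0503
```

jog_arm([
  [0,0,3,0],
  [0,0,6,0],
  [0,0,9,0],
  [0,0,9,0],
])

```text
clock: 17.18
position: [0.6604, 0.0604, 0.2139]
eef_rot: [-0.0, 0.999, -0.04, 0.005]
contact_force: [4.2, -1.5, 14.7]
width: 0.0495
```

```bash
python3 tilt.py g
```

```text
grasp [0.6604 0.0604 0.0509] wrist 9760
-30 z [28.2 29.1 30.1] 1081
-24 z [27.4 28.5 29.4] 1107
-18 z [27.3 28.2 29.3] 279
-6 z [25.2 26.1 26.9] 157
0 z [24.9 25.9 27. ] 1182
6 z [24.1 25.3 26.3] 1245
12 z [-22.8  24.2  25.6] 1906
18 z [-23.8  23.6  24.9] 1910
24 z [22.1 23.4 24.5] 893
```

It is rotating mouth-down (about 6°) at 15 N. I'll continue.

jog_arm([
  [0,0,3,0],
  [0,0,6,0],
  [0,0,9,0],
  [0,0,12,0],
  [0,0,12,0],
])

```text
clock: 17.85
position: [0.6622, 0.0602, 0.2033]
eef_rot: [-0.001, 0.999, -0.04, 0.008]
contact_force: [8.4, -1.9, 17.0]
width: 0.0503
```

```bash
python3 tilt.py h
```

```text
grasp [0.6622 0.0602 0.0403] wrist 10572
-30 z [37.8 38.8 39.6] 252
-24 z [36.8 38.1 39.4] 1419
-18 z [35.1 36.4 37.7] 1444
-12 z [34.5 35.5 36.4] 401
0 z [29.9 30.9 32. ] 684
6 z [28.5 29.8 31.1] 1391
12 z [26.5 28.  29.4] 1452
18 z [-21.4  26.3  27.8] 1615
24 z [23.4 24.7 26. ] 1390
30 z [22.5 23.6 24.7] 524
```

jog_arm([
  [-1,0,3,0],
  [-2,0,6,0],
  [-3,0,9,0],
  [-3,0,12,0],
  [-3,0,12,0],
])

```text
clock: 18.52
position: [0.6604, 0.0602, 0.1921]
eef_rot: [-0.001, 0.999, -0.04, 0.009]
contact_force: [11.6, -3.5, 19.2]
width: 0.0498
```

```bash
python3 tilt.py i
```

```text
grasp [0.6604 0.0602 0.0291] wrist 11991
-18 z [45.9 47.5 48.7] 1314
-12 z [43.5 45.3 47. ] 1854
-6 z [42.5 43.5 44.7] 650
6 z [35.3 36.8 38.1] 1299
12 z [32.8 34.5 36.1] 1677
18 z [30.  31.7 33.4] 1607
24 z [27.3 29.  30.8] 1567
30 z [24.7 26.3 28.1] 1519
36 z [23.4 24.6 25.7] 504
```

Measured tilt is now about 24°, but the cup is also creeping up in the pads. I'll keep rolling it by moving back and down. Past about 48° with its low rim corner on the counter it will stand up on its mouth by itself.

jog_arm([
  [-4,0,2,0],
  [-8,0,3,0],
  [-11,0,4,0],
  [-14,0,4,0],
  [-14,0,4,0],
])

```text
clock: 19.2
position: [0.6522, 0.0609, 0.1925]
eef_rot: [-0.002, 0.999, -0.041, 0.018]
contact_force: [26.9, -4.8, 27.3]
width: 0.0498
```

```bash
python3 tilt.py j
```

```text
grasp [0.6522 0.0609 0.0295] wrist 12626
-18 z [48.2 49.2 50.1] 254
-12 z [46.5 48.2 49.8] 1915
-6 z [44.3 45.8 47.4] 1701
6 z [38.1 39.3 40.2] 419
12 z [36.  37.7 39.4] 1733
18 z [33.4 35.1 36.8] 1673
24 z [30.9 32.5 34.2] 1630
30 z [28.2 29.9 31.5] 1597
36 z [25.6 27.3 28.9] 1540
42 z [24.6 25.8 26.8] 161
```

The tilt stalled at about 24° (the cup is sliding, not turning). From here, released, the cup should lean on the wall at about 32° with its lower rim on the counter. From there I can push its upper rim toward the wall with shut fingers to stand it up. I'll release it.

jog_arm([
  [3,0,-1,0],
  [3,0,-1,0],
  [3,0,-1,0],
  [3,0,-1,0],
  [3,0,-1,0],
], jaw=0.1)

```text
clock: 19.88
position: [0.6432, 0.0607, 0.1825]
eef_rot: [0.001, 0.999, -0.04, -0.001]
contact_force: [-1.3, -3.7, 7.4]
width: 0.0793
```

jog_arm([
  [0,0,-25,0],
  [0,0,-60,0],
  [0,0,-100,0],
  [-20,0,-130,0],
  [-20,0,-130,0],
], jaw=0)

```text
clock: 20.5
position: [0.6229, 0.0639, 0.3142]
eef_rot: [-0.0, 0.999, -0.039, 0.001]
contact_force: [0.0, 0.4, -1.0]
width: 0.0879
```

```bash
cat > prof.py <<'E'
from h import *
import sys
s=sensors.observe();c=cal("wrist");p,d=imaging.capture("wrist");P=cloud(c,d);cv2.imwrite(f"pics/{sys.argv[1]}.png",p[:,:,::-1])
th=np.radians(-4.35);xt=P[...,:2]@[np.cos(th),np.sin(th)]*1000;yt=P[...,:2]@[-np.sin(th),np.cos(th)]*1000;z=P[...,2]*1000
t=s["position"]*1000;print("tcp",t.round(1),"xt,yt",(t[:2]@[np.cos(th),np.sin(th)]).round(1),(t[:2]@[-np.sin(th),np.cos(th)]).round(1))
m=(z>8)&(z<90)&(xt>560)&(xt<720)&(yt>70)&(yt<150)
m2=m&((z>34)|(xt>623));q=np.c_[xt,yt][...] if 0 else np.stack([xt[m2],yt[m2]],1).astype(np.float32)
if len(q)>50: print("outline tray frame",[np.round(v,1) for v in cv2.minAreaRect(q)],"zmax",z[m2].max().round(1))
m=m&(abs(yt-np.median(q[:,1]))<15)
for b in range(590,720,6):
    k=m&(xt>=b)&(xt<b+6)
    if k.sum()>5: print(b+3,np.percentile(z[k],[5,50,95]).round(0),k.sum())
E
python3 prof.py k
```

```text
tcp [622.9  63.9 314.2] xt,yt 616.3 111.0
outline tray frame [array([650.7, 112.2]), array([50.1, 80.9]), np.float64(89.9)] zmax 79.8
611 [38. 41. 43.] 103
617 [44. 47. 51.] 148
623 [52. 56. 59.] 179
629 [60. 64. 67.] 202
635 [68. 72. 75.] 219
641 [75. 77. 79.] 348
647 [71. 74. 76.] 415
653 [67. 69. 71.] 378
659 [63. 65. 67.] 369
665 [58. 60. 63.] 367
671 [54. 56. 58.] 368
677 [50. 52. 54.] 318
683 [45. 47. 50.] 354
689 [41. 43. 45.] 271
```

View pics/k.png

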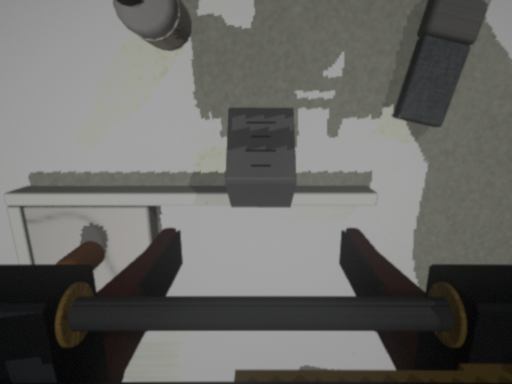

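The cup leans on the wall at about 36°: closed end up over the wall (rows 180-205), rim corner on the counter at x_t≈662. A light forward push high on its closed end should tip it over that corner onto its mouth. I'll use shut fingers for that.

jog_arm([
  [-22,-1,0,0],
  [-22,-1,0,0],
  [-22,-1,0,0],
  [-22,-1,0,0],
  [-22,-1,0,0],
], jaw=1)

```text
clock: 21.18
position: [0.6021, 0.0659, 0.3123]
eef_rot: [-0.0, 0.999, -0.04, -0.0]
contact_force: [-0.4, 0.4, 0.8]
width: 0.0416
```

jog_arm([
  [0,0,0,0],
  [0,0,0,0],
  [0,0,25,0],
  [0,0,62,0],
  [0,0,62,0],
])

```text
clock: 21.8
position: [0.6007, 0.0658, 0.2484]
eef_rot: [0.0, 0.999, -0.04, -0.002]
contact_force: [0.0, 0.3, 0.6]
width: 0.0003
```

jog_arm([
  [12,0,0,0],
  [20,0,0,0],
  [24,0,0,0],
  [28,0,0,0],
  [32,0,0,0],
])

```text
clock: 22.42
position: [0.6338, 0.0637, 0.2515]
eef_rot: [-0.0, 0.999, -0.04, -0.0]
contact_force: [-5.4, -0.5, 13.1]
width: 0.0003
```

```bash
python3 prof.py l
```

```text
tcp [633.8  63.7 251.5] xt,yt 627.1 111.6
outline tray frame [array([653.1, 112.4]), array([50.2, 81.1]), np.float64(89.7)] zmax 90.0
611 [40. 41. 42.] 6
617 [43. 46. 49.] 34
623 [50. 53. 56.] 51
629 [57. 60. 63.] 72
635 [65. 75. 89.] 340
641 [72. 77. 88.] 619
647 [75. 77. 79.] 781
653 [70. 73. 75.] 771
659 [65. 68. 70.] 750
665 [60. 63. 65.] 680
671 [55. 58. 60.] 669
677 [51. 53. 56.] 617
683 [45. 48. 51.] 617
689 [40. 43. 45.] 572
695 [38. 40. 41.] 156
```

jog_arm([
  [1,0,-3,0],
  [4,0,-5,0],
  [8,0,-7,0],
  [12,0,-8,0],
])

```text
clock: 22.98
position: [0.646, 0.0625, 0.2587]
eef_rot: [0.0, 0.999, -0.04, 0.0]
contact_force: [0.0, 0.5, -0.7]
width: -0.0
```

```bash
python3 prof.py m
```

```text
tcp [646.   62.5 258.7] xt,yt 639.4 111.3
outline tray frame [array([658.8, 112.2]), array([50.2, 79. ]), np.float64(89.7)] zmax 90.0
623 [49. 52. 54.] 14
629 [55. 57. 60.] 40
635 [60. 62. 65.] 62
641 [66. 69. 71.] 92
647 [71. 75. 88.] 201
653 [77. 80. 88.] 708
659 [74. 77. 80.] 790
665 [68. 71. 74.] 740
671 [61. 64. 68.] 680
677 [55. 58. 61.] 637
683 [49. 52. 55.] 577
689 [42. 45. 48.] 547
695 [36. 39. 42.] 513
701 [34. 35. 36.] 47
```

It's at 47° now with almost no force. I'll keep pushing past the 55° balance point.

jog_arm([
  [3,0,-1,0],
  [6,0,-1,0],
  [9,0,-1,0],
  [12,0,-1,0],
  [14,0,-1,0],
])

```text
clock: 23.65
position: [0.6598, 0.0614, 0.2597]
eef_rot: [-0.0, 0.999, -0.04, 0.0]
contact_force: [1.1, 0.3, 1.5]
width: 0.0005
```

```bash
python3 prof.py n
```

```text
tcp [659.8  61.4 259.7] xt,yt 653.3 111.3
outline tray frame [array([667.3, 112.2]), array([50.4, 72.3]), np.float64(89.7)] zmax 89.9
641 [62. 64. 65.] 24
647 [65. 67. 69.] 67
653 [69. 71. 73.] 101
659 [73. 75. 77.] 134
665 [77. 80. 89.] 619
671 [74. 78. 81.] 814
677 [65. 69. 74.] 795
683 [56. 60. 64.] 700
689 [47. 51. 55.] 622
695 [38. 42. 46.] 565
701 [29. 33. 37.] 462
```

jog_arm([
  [3,0,0,0],
  [5,0,0,0],
  [7,0,0,0],
  [7,0,0,0],
  [7,0,0,0],
])

```text
clock: 24.32
position: [0.6665, 0.0609, 0.2596]
eef_rot: [0.0, 0.999, -0.04, -0.0]
contact_force: [0.6, -0.3, 0.2]
width: 0.0005
```

```bash
python3 prof.py o
```

```text
tcp [666.5  60.9 259.6] xt,yt 660.0 111.3
outline tray frame [array([686.2, 112.1]), array([50.1, 52. ]), np.float64(89.7)] zmax 90.0
659 [64. 65. 65.] 40
665 [64. 65. 66.] 292
671 [64. 65. 88.] 770
677 [64. 65. 66.] 503
683 [64. 65. 66.] 526
689 [64. 65. 67.] 546
695 [65. 66. 67.] 548
701 [65. 66. 67.] 583
707 [65. 66. 67.] 592
713 [ 9. 43. 63.] 636
```

The cup now stands mouth-down: flat top at z≈65 mm, centred at tray (686,112) and square to it. I'll grip it from above.

jog_arm([
  [0,0,-15,0],
  [13,-1,-15,0],
  [26,-1,-15,0],
  [26,-1,-15,0],
  [26,-1,-15,0],
], jaw=0)

```text
clock: 25.0
position: [0.6924, 0.0598, 0.274]
eef_rot: [0.0, 0.999, -0.04, -0.001]
contact_force: [0.9, -0.6, -1.2]
width: 0.0469
```

jog_arm([
  [0,0,0,0],
  [0,0,0,0],
  [0,0,0,0],
  [0,0,0,0],
  [0,0,0,0],
])

```text
clock: 25.62
position: [0.6925, 0.0598, 0.2747]
eef_rot: [0.0, 0.999, -0.04, 0.0]
contact_force: [0.3, -0.1, -0.0]
width: 0.0875
```

```bash
python3 prof.py p
```

```text
tcp [692.5  59.8 274.7] xt,yt 686.0 112.2
outline tray frame [array([687.6, 112.2]), array([50.2, 50.5]), np.float64(90.0)] zmax 66.7
617 [29. 30. 31.] 187
623 [10. 21. 30.] 554
665 [63. 65. 65.] 346
671 [63. 64. 66.] 389
677 [64. 65. 66.] 393
683 [64. 65. 66.] 406
689 [64. 65. 65.] 408
695 [64. 65. 66.] 429
701 [64. 65. 66.] 440
707 [64. 65. 65.] 454
713 [14. 47. 65.] 884
```

jog_arm([
  [1,0,25,0],
  [1,0,50,0],
  [1,0,66,0],
  [1,0,66,0],
])

```text
clock: 26.18
position: [0.6931, 0.0596, 0.2073]
eef_rot: [0.0, 0.999, -0.04, -0.001]
contact_force: [-0.1, 0.3, 0.8]
width: 0.0875
```

jog_arm([
  [0,0,0,0],
  [0,0,0,0],
  [0,0,0,0],
  [0,0,0,0],
  [0,0,0,0],
], jaw=1)

```text
clock: 26.8
position: [0.6937, 0.0596, 0.209]
eef_rot: [0.0, 0.999, -0.04, 0.0]
contact_force: [-0.1, -1.3, 2.7]
width: 0.0499
```

jog_arm([
  [0,0,0,0],
  [0,0,-30,0],
  [0,0,-70,0],
  [0,0,-105,0],
  [0,0,-105,0],
])

```text
clock: 27.42
position: [0.6944, 0.0601, 0.3167]
eef_rot: [-0.0, 0.999, -0.04, 0.003]
contact_force: [0.0, 0.0, -1.4]
width: 0.0501
```

```bash
python3 go.py 583.5 222.5 315 -4.35;python3 tilt.py q
```

```text
[0.6944 0.0601 0.3167] deg -4.55 tool shift [-123.4 -153.1    1.7   -0.2]
grasp [0.6944 0.0601 0.1537] wrist 8250
-12 z [17.3 18.  18.6] 67
-6 z [17.5 18.5 19.3] 966
0 z [17.6 18.5 19.4] 1015
6 z [17.6 18.5 19.5] 1038
12 z [17.6 18.5 19.5] 1088
18 z [17.6 18.6 19.6] 1121
24 z [-37.3  -0.1  18.7] 2955
```

jog_arm([
  [-30,-38,0,0],
  [-60,-75,0,0],
  [-90,-112,0,0],
  [-123,-153,0,-0.2],
  [-123,-153,0,-0.2],
])

```text
clock: 28.1
position: [0.5797, 0.2267, 0.312]
eef_rot: [-0.001, 0.999, -0.034, -0.002]
contact_force: [-0.7, -0.4, -0.8]
width: 0.0498
```

jog_arm([
  [0,0,0,0],
  [0,0,0,0],
])

```text
clock: 28.35
position: [0.5838, 0.2204, 0.3127]
eef_rot: [0.001, 0.999, -0.039, -0.0]
contact_force: [-0.3, -0.4, -0.6]
width: 0.0496
```

```bash
python3 go.py 583.5 222.7 242 -4.35; python3 - <<'E'
from h import *
p,d=imaging.capture("scene");c=cal("scene");u,v=proj(c,[.584,.2225,.09])[0].astype(int);print(u,v)
cr=p[max(v-70,0):v+70,u-90:u+90,::-1];cv2.imwrite("pics/s1.png",np.clip(cv2.resize(cr,None,fx=4,fy=4,interpolation=2)*1.5,0,255).astype(np.uint8))
E
```

```text
[0.5838 0.2204 0.3127] deg -4.48 tool shift [-0.4 -2.3 70.7 -0.1]
325 177
```

View pics/s1.png

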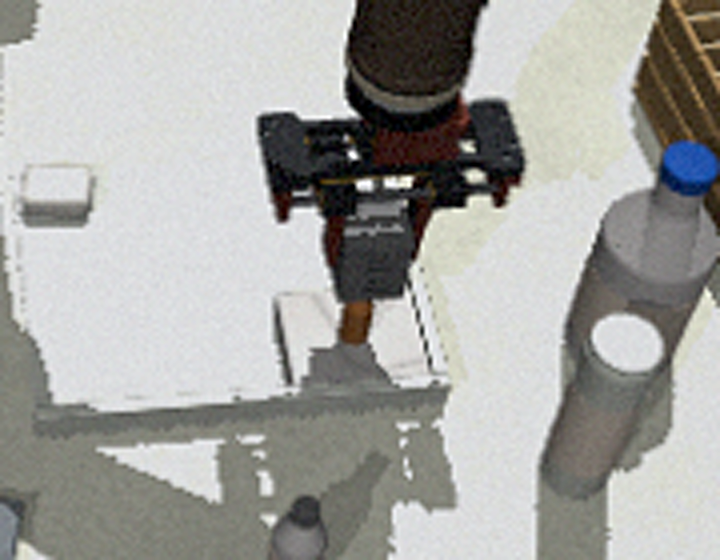

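The cup is upright above the peg at (355,315), the stand is in the corner, and the bottles are well clear. I'll lower it.

jog_arm([
  [0,-2,15,0],
  [0,-2,35,0],
  [0,-2,55,0],
  [0,-2,68,0],
  [0,-2,70,0],
])

```text
clock: 29.02
position: [0.5829, 0.2238, 0.242]
eef_rot: [0.0, 0.999, -0.038, -0.001]
contact_force: [0.5, -0.2, -0.7]
width: 0.0499
```

jog_arm([
  [0,0,1,0],
  [0,0,2,0],
  [0,0,3,0],
  [0,0,4,0],
  [0,0,4,0],
])

```text
clock: 29.65
position: [0.5832, 0.224, 0.2397]
eef_rot: [0.0, 0.999, -0.038, 0.0]
contact_force: [0.1, -0.9, -0.9]
width: 0.0499
```

jog_arm([
  [0,0,1,0],
  [0,0,2,0],
  [0,0,2,0],
  [0,0,3,0],
  [0,0,3,0],
])

```text
clock: 30.28
position: [0.5833, 0.2241, 0.237]
eef_rot: [-0.0, 0.999, -0.038, 0.0]
contact_force: [-1.2, -0.4, 3.3]
width: 0.05
```

Contact: 3 N at the expected height. I'll hold briefly, then open.

jog_arm([
  [0,0,0.5,0],
  [0,0,0.5,0],
  [0,0,0.5,0],
])

```text
clock: 30.65
position: [0.5832, 0.2241, 0.237]
eef_rot: [0.0, 0.999, -0.038, 0.0]
contact_force: [-2.4, -1.1, 7.7]
width: 0.0496
```

jog_arm([
  [0,0,0,0],
  [0,0,0,0],
  [0,0,0,0],
  [0,0,0,0],
  [0,0,0,0],
], jaw=0)

```text
clock: 31.28
position: [0.5832, 0.224, 0.2361]
eef_rot: [0.0, 0.999, -0.038, -0.0]
contact_force: [-0.3, -0.2, -0.5]
width: 0.0878
```

jog_arm([
  [0,0,0,0],
  [0,0,-30,0],
  [0,0,-70,0],
  [0,0,-110,0],
  [0,0,-110,0],
])

```text
clock: 31.9
position: [0.584, 0.2245, 0.3498]
eef_rot: [-0.001, 0.999, -0.038, 0.003]
contact_force: [-0.0, -0.1, -0.1]
width: 0.0881
```

```bash
python3 w.py z1; python3 - <<'E'
from h import *
P=np.load("pics/z1.npz")["P"]
th=np.radians(-4.35);xt=P[...,:2]@[np.cos(th),np.sin(th)]*1000;yt=P[...,:2]@[-np.sin(th),np.cos(th)]*1000;z=P[...,2]*1000
q=P[(z>84)&(z<100)];print("cup top",[np.round(v,1) for v in rect(q)],np.percentile(q[:,2],[5,50,95]).round(4))
k=(z>22)&(z<36)
for y0 in (225,245,290,305):
    m=(abs(yt-y0)<2)&k
    if m.any(): print("xt",y0,xt[m].min().round(1),xt[m].max().round(1))
for x0 in (530,580,595):
    m=(abs(xt-x0)<2)&k&(yt<340)
    if m.any(): print("yt",x0,yt[m].min().round(1),yt[m].max().round(1))
E
```

```text
tcp [0.584  0.2245 0.3498] toolx deg -4.36 tool [[264. 264.]]
cup top [array([649.9, 308. ]), array([222.8, 175.3]), np.float64(86.8)] [0.0858 0.0925 0.0978]
xt 225 520.1 621.3
xt 245 589.4 621.3
xt 290 589.4 621.3
xt 305 520.1 621.4
yt 530 212.1 333.5
yt 580 211.3 332.4
yt 595 212.4 332.8
```

View pics/z1.png

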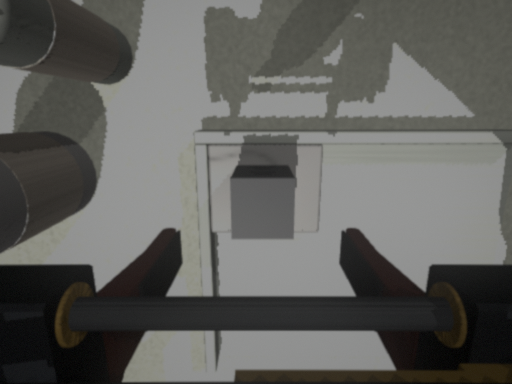

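The cup sits upside down over the peg (top at 92.5 mm = 28 + 64). The stand's edges read the same as when it was first flush, and the robot is clear. Handing in.

```bash
python3 -c "
from h import *
print(workorder.finish_job())"
```

```text
the job is handed in; nothing more can be done
None
```

The stand is in the tray corner and the cup is upside down over its peg, released. I handed the job in at about 32 s of the 67 s allowed; no verdict is reported.

**What I did:**
- **Stand:** I gripped the peg, slid and turned the stand across the tray, and pressed it lightly against both raised edges (about 10 N).
- **Cup:** The tool can only point down, so the cup had to be tipped outside the grip.
    - I leaned it on the outside of the +x raised edge and pushed its closed end until it stood mouth-down on the counter.
    - I then gripped it from above and lowered it over the peg until it pressed on the marble with 3–8 N, and opened the fingers.

**Last checks:**
- **Stand position:** The stand's edges measured the same as when first pushed home. They are within about 1.5 mm of flush on each side and square to the tray.
- **Cup height:** The cup top is level at 92.5 mm, which matches 28 + 64 mm for the rim resting on the marble.
- **Robot and surroundings:** The fingers are clear with no contact force. I never pushed any other object, but I did not re-measure their positions at the end.

**What failed or disagreed:**
- Loosening the grip to let the cup swing down by itself did not work; it dropped a few millimetres flat onto the counter.
- Pressing the closed end onto the raised edge stalled at about 24° because the cup slipped in the pads.
- The final outline fit for the cup also took in the bottles, so it gave no valid cup centre. The cup's centring over the peg rests on the gripper's position at release and the last picture.

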